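Seat the splitting knife's handle, draw it and hold it ready over the chopping block

TASK

The bamboo-splitting knife standing in the wooden rack has a handle that has crept up its tang: press the handle down until it is fully home on the collar, with the knife still in the rack. Then draw the knife up out of the rack, bring its blade end over the middle of the round chopping block and lean it about 45 degrees, halfway between upright and level, with the blade end low and the cutting edge on the underside. Finish holding it there, in the gripper and still, a few centimetres clear above the block (never more than about 15 cm), the handle still home; leave the other tools, the jar and the mallet alone.

Things in the scene. Friction and masses are not known exactly. Their poses are not given: they have to be found in the camera images.
- knife: Bamboo-splitting knife, about 0.24 kg, balancing at about z 90 mm, blade down in one of the rack's slots; the tallest there. Origin: middle of the blade's lower end, 15 mm above the table at first. z runs up to the handle, x from cutting edge to spine, y across the thickness. Steel blade 50 mm wide (x), 6 mm thick, z 0 to 90 mm; in the rack its edge faces the robot's side within 20 degrees.
- handle (a joint): How far the knife's handle stands off the steel collar along the knife's z, m: 0 = fully home, starts at 0.006 to 0.011 (bright tang shows in the gap), at most 0.014. It slides stiffly (about 10 N) to a hard stop at 0 and stays where it is left; pulling on it with over 10 N would draw it off again, while lifting the knife takes about 3 N.
- handle_top (a point): Centre of the flat top of the knife's handle, moving with it: 193 mm plus the joint value above the knife's origin; axes as the knife's. The handle is a straight pale wooden bar of rectangular section, 30 mm (x) by 22 mm (y), 90 mm long; below it a steel collar 34 x 26 mm at z 90 to 103 mm of the knife. Only the knife has such a long flat-sided handle.
- knife_toe (a point): Lower corner of the knife's thin bright cutting edge, at x -25, y 0, z 0 mm in the knife's frame (the spine is at x +25): the lowest point of the knife in the final attitude.
- rack: Fixed pale wooden block, 100 mm (x) by 290 mm (y), 90 mm high, origin at the centre of its underside, to the left or right, yaw up to 20 degrees. Three slots open upward at y -100, 0, +100 mm, each 54 mm (x) by 8 mm (y), 75 mm deep (floor 15 mm above the table), one tool in each; the knife's axes are parallel to the rack's at the start.
- block_top (a point): Centre of the flat top of the chopping block, 60 mm above the table: a fixed round of dark wood, 170 mm diameter, on the side away from the rack.
- scraper: Bystander in another rack slot: same blade, with a round wooden T-handle, a 70 mm bar of 22 mm diameter lying along x, top 139 mm above its origin. Origin at the middle of the blade's lower end.
- wedge: Bystander in the remaining rack slot: same blade, with a short round wooden knob of 36 mm diameter, top 146 mm above its origin. Origin at the middle of the blade's lower end.
- jar: Bystander: closed amber jar, 64 mm diameter, 75 mm high, fixed to the table beyond the work. Origin at the centre of its underside.
- mallet: Bystander: wooden mallet lying beyond the work, cylindrical head 56 mm diameter and 100 mm long, handle of 22 mm diameter reaching 190 mm from the head's middle. Origin on the table under the head's middle.
Things that resemble listed ones, but are neither listed nor needed, are in the scene too. What is shaped like the knife but orange or yellow is not meant. Several things look just like the part that bears block_top: the one meant starts nearest to the robot's base.

How it is judged:
On the way, in this order (a step that is already met when the one before it is completed fails the run):
1. the handle is pressed fully home while the knife stands in the rack (value of joint handle below 0.0015 m and height (world z) of knife below 0.03 m), for 0.2 s.
2. the knife is drawn up out of the rack in the gripper, its handle still home (height (world z) of knife above 0.1 m and contact force between knife and the fingers above 1 N and value of joint handle below 0.003 m), for 0.1 s.
At the end, for the whole second after the job is handed in: Knife held still by the fingers alone, handle within 3 mm of home; long axis leaning 27-63 deg from upright, blade end low, spine (x) 25-65 deg from straight up (edge underneath); blade end within 60 mm of the block's centre in plan, its lowest corner 20-170 mm above the block (angle between knife's own z axis and vertical between 0.47 and 1.1 rad and angle between knife's own x axis and vertical between 0.44 and 1.13 rad and horizontal distance between knife and block_top below 0.06 m and height (world z) of knife_toe between 0.08 and 0.23 m and value of joint handle below 0.003 m and contact force between knife and the fingers above 1 N and contact force between knife and block below 0.1 N and contact force between knife and rack below 0.1 N and linear speed of knife below 0.03 m/s); the arm keeps its last pose, push and grip.
It fails at once if the scraper or the wedge is drawn up or shifted in the rack (25 mm) (distance of any of scraper, wedge from where it was at the start of the episode above 0.025 m).
It fails at once if the mallet is displaced (40 mm) (distance of mallet from where it was at the start of the episode above 0.04 m).
It fails at once if the jar is struck (over 5 N) (contact force between jar and anything else above 5 N).
It also fails if it takes over 53 s, if anything falls off the work surface, if the arm or the gripper's body presses on something with over 40 N, if the wrist force passes 120 N, or if a joint passes its speed limit or range.

ROBOT

A 6-joint arm with a two-finger parallel gripper is mounted at the origin on the work surface. World frame = base frame: x ahead of the robot, y to its left, z up, the work surface at z = 0. Lengths are in m, angles in rad, forces in N, time in s.
With the tool pointing down it reaches from about 0.3 to 0.875 m from the base axis. Payload 6.4 kg.
Tool frame: the origin (TCP) lies between the finger pads; the fingertips stand 19 mm ahead of it and the grasp point (between the pads) is the TCP (ctrl.tips_ahead is the z of the fingertips in the tool frame, in m); z points along the fingers, y is the line along which they close (so a half turn about z gives the same grasp; the last joint's range is limited). The gripper opens to 85 mm and grips with 20 to 120 N. Pads are 22 mm wide; open, the fingers measure 114 mm over their backs; the gripper's body (76 mm by 85 mm) begins 54 mm behind the grasp point. The pads swing forward as they close: fully open they stand 13 mm farther back than shut.
Start: joints at [-1.518, 0.181, 1.607, -0, 1.354, -0.206], TCP at [0.147, -0.556, 0.25] pointing down, gripper open.
Joint ranges: [-2.99, 2.99], [-0.89, 2.07], [0.3, 2.58], [-1.14, 4.28], [0, 2.63], [-3.12, 3.12]. Speed limits (rad/s): [2.57, 2.57, 3.01, 3.14, 3.14, 3.14].

INTERFACE

Orientations are given as a unit quaternion [w, x, y, z].
In Python, from bench import readout, vision, ctrl gives the robot as it stands.
- The arm moves only by the tool play_rows, never from a script. Its arguments are lists of equal length, an entry for each row: "xyz": the shift along the tool's x, y, z in mm, a list of three; "rot": the turn, a rotation vector about the tool's x, y, z in rad, a list of three; "grip": the opening, from 0 (shut) to 1 (fully open). In form: {"xyz": [[x, y, z], ...], "rot": [[rx, ry, rz], ...], "grip": [grip, ...]}. A call has exactly 10 rows; each row is the pose to reach, as a shift and turn from the pose commanded when the call began, along the tool's axes at that moment; what a row does not reach only later rows make up. A row lasts 1/8 s, in which the tool goes at most 62.5 mm and 10.7 degrees, less where a joint would pass 70% of its speed; a pose out of reach is approached as far as the arm can. A call with a gripper value outside its range is refused whole. The fingers move at their own pace and stop on an object; the grip force is fixed at half the most. Time passes only in rows, so rows that repeat a pose let the fingers close, or fill a call up. It gives the time, the measured TCP pose, the force, the opening and the grip force at its end, in the units of the state.
- readout.get_obs(): the state, without advancing time (a new reading comes with each control period).
- vision.camera(name): name is "scene" or "top" or "wrist"; returns a dict with "color" (420x560x3 uint8, red, green, blue), "depth" (420x560 float32, m along the optical axis (not along the pixel's ray), 0 where there is no reading), "camera_matrix" (3x3 intrinsics, pixels), "extrinsics" (4x4, takes a point from camera to world coordinates); the wrist camera has in their place "hand_eye" (4x4, takes a point from camera to tool coordinates, whose origin is the TCP and whose axes are the flange's). Camera axes: x right, y down, z forward; pixel columns grow to the right and rows downward; lengths in m; the calibration is good to about 2 mm. A picture is of the moment at which its call begins: read the wrist's pose just before it.
- ctrl.hand_in(): hands the job in; it is judged then, once.
The state is a dict: "time_s": time; "q": joint angles; "dq": joint speeds; "joint_efforts": joint torques, N m; "eef_pos": TCP position; "eef_rot": TCP orientation; "wrist_force": force on the tool from outside, world axes, zero at the start; "torque": the same for the moment, N m; "opening": opening from 0.0 (shut) to 1.0 (fully open); "grasp_force": force on a finger pad.
Only numpy, scipy, OpenCV 4.12 (cv2) and the standard library are available. Lean on these libraries where they do the work, as an engineer would, in place of code of your own. Each camera call takes 0.05 s, during which the arm holds its last target. There are 200 camera calls.

## Working session

There is one attempt and no reset: what is moved stays moved. The work goes in short steps, Python scripts to look and compute and a tool call to move; the robot and the scene stay as the last step left them, time stands still between calls to the robot, and variables do not carry over. Pictures are saved under pics/ and viewed, at most 10 in all, crops included, and the job is handed in when it is done.

Besides the shell and the picture viewer there is one more tool, called after "Request:" as name(argument=value, ...), one argument or row to a line, values as JSON. play_rows: Moves the arm, as the interface text tells. Its arguments: {"type":"object","properties":{"xyz":{"type":"array","items":{"type":"array","items":{"type":"number"}}},"rot":{"type":"array","items":{"type":"array","items":{"type":"number"}}},"grip":{"type":"array","items":{"type":"number"}}},"required":["xyz","rot","grip"]}

```bash
mkdir -p pics; cat > h.py <<'E'
import numpy as np, cv2
from scipy.spatial.transform import Rotation as R
from bench import readout, vision, ctrl
def cloud(c,T):
    d=c["depth"];K=c["camera_matrix"];v,u=np.indices(d.shape)
    p=np.stack([(u-K[0,2])/K[0,0]*d,(v-K[1,2])/K[1,1]*d,d],-1)
    return p@T[:3,:3].T+T[:3,3]
def rot(q): return R.from_quat(np.r_[q[1:],q[0]])
def wristT(c,o):
    T=np.eye(4);T[:3,:3]=rot(o["eef_rot"]).as_matrix();T[:3,3]=o["eef_pos"];return T@c["hand_eye"]
E
python3 - <<'E'
from h import *
o=readout.get_obs();print(o)
for n in("scene","top"):
    c=vision.camera(n);np.savez(f"pics/{n}.npz",**c)
    cv2.imwrite(f"pics/{n}.png",c["color"][:,:,::-1]);print(n,c["camera_matrix"],c["extrinsics"].round(3))
E
```

```text
{'time_s': 0.0, 'q': array([-1.51831055e+00,  1.81521157e-01,  1.60802601e+00,  2.85673510e-05,
        1.35379866e+00, -2.06301030e-01]), 'dq': array([-0.00050582,  0.00016035, -0.00032762, -0.0007398 , -0.00078173,
       -0.00195631]), 'joint_efforts': array([-2.05703691e-03, -4.44880199e+01, -3.51337588e+01, -5.76028069e-04,
        8.98654311e-03, -1.12166822e-05]), 'eef_pos': array([ 0.14714352, -0.55531071,  0.24938661]), 'eef_rot': array([-8.72923337e-04,  9.91640364e-01,  1.29029528e-01,  8.12544821e-05]), 'wrist_force': array([-0.16220579,  0.37018141, -0.08640746]), 'torque': array([-0.02263779, -0.0024837 , -0.02273573]), 'grasp_force': 0.0, 'opening': 1.0014277328209902}
scene [[383.35547052   0.         280.39466756]
 [  0.         383.35547052 206.99719058]
 [  0.           0.           1.        ]] [[-0.305  0.606 -0.735  1.248]
 [ 0.952  0.187 -0.241  0.288]
 [-0.008 -0.773 -0.634  0.701]
 [ 0.     0.     0.     1.   ]]
top [[526.68362431   0.         281.51953697]
 [  0.         526.68362431 217.77356746]
 [  0.           0.           1.        ]] [[ 1.00e-03 -9.90e-01  1.41e-01  3.97e-01]
 [-1.00e+00 -1.00e-03 -2.00e-03  5.80e-02]
 [ 3.00e-03 -1.41e-01 -9.90e-01  1.61e+00]
 [ 0.00e+00  0.00e+00  0.00e+00  1.00e+00]]
```

View pics/scene.png

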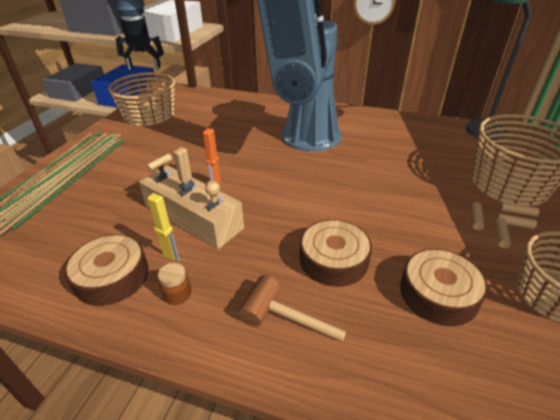

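View pics/top.png

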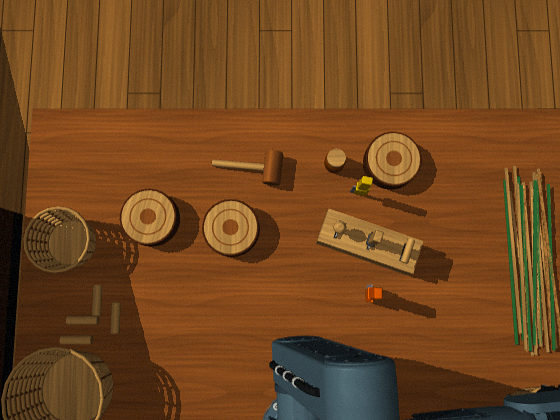

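The scene view shows the pale knife in the middle slot (183,165), with the wedge and scraper either side and orange and yellow decoys standing fore and aft. In the top view the knife is at about (374,238), and the block nearest the base is at (231,228).

```bash
python3 - <<'E'
from h import *
C={n:dict(np.load(f"pics/{n}.npz")) for n in("scene","top")}
P={n:cloud(c,c["extrinsics"]) for n,c in C.items()}
def box(m): 
    r=cv2.minAreaRect((m[:,:2]*1000).astype(np.float32)); return [np.round(x,1) for x in r]
p=P["top"][185:290,300:440].reshape(-1,3)
m=p[abs(p[:,2]-.09)<.006]; print("rack",len(m),box(m),m[:,2].mean())
P["scene"]=P["scene"]
for n,(a,b,c,d) in {"top":(222,255,358,390),"scene":(140,200,165,200)}.items():
    q=P[n][a:b,c:d].reshape(-1,3)
    for lo in (.14,.19):
        k=q[(q[:,2]>lo)&(q[:,2]<.25)]
        print(n,"knife",lo,len(k),k.mean(0).round(4),k.min(0).round(3),k.max(0).round(3),box(k))
for n,(a,b,c,d) in {"top":(195,262,198,265),"scene":(215,285,295,375)}.items():
    q=P[n][a:b,c:d].reshape(-1,3);k=q[abs(q[:,2]-.06)<.005]
    print(n,"block",len(k),k[:,2].mean(),cv2.minEnclosingCircle((k[:,:2]*1000).astype(np.float32)),(k.min(0)+k.max(0))/2)
for nm,(a,b,c,d) in {"orange":(280,305,360,388),"yellow":(170,200,345,380)}.items():
    q=P["top"][a:b,c:d].reshape(-1,3);k=q[q[:,2]>.1];print(nm,k.mean(0),k.max(0))
E
```

```text
rack 2579 [array([ 547.5, -202.3]), array([300.1, 215.2]), np.float64(44.0)] 0.08894933387181693
top knife 0.14 153 [ 0.5458 -0.1987  0.1986] [ 0.531 -0.216  0.141] [ 0.564 -0.188  0.222] [array([ 548. , -201.7]), array([22.4, 31.3]), np.float64(72.0)]
top knife 0.19 110 [ 0.5469 -0.2005  0.2118] [ 0.532 -0.216  0.191] [ 0.564 -0.188  0.222] [array([ 548.1, -201.9]), array([22.3, 31.4]), np.float64(70.1)]
scene knife 0.14 453 [ 0.5473 -0.2053  0.1798] [ 0.481 -0.291  0.14 ] [ 0.565 -0.186  0.22 ] [array([ 523.5, -242.5]), array([124.3,  33.8]), np.float64(60.6)]
scene knife 0.19 175 [ 0.5525 -0.1973  0.2069] [ 0.534 -0.215  0.19 ] [ 0.564 -0.186  0.22 ] [array([ 548. , -199.5]), array([23.3, 32.2]), np.float64(65.3)]
top block 2093 0.059512939851174874 ((591.2217407226562, 207.360595703125), 84.57186126708984) [0.590759   0.20759081 0.05999556]
scene block 2911 0.0609010247962375 ((590.3722534179688, 208.56582641601562), 87.05144500732422) [0.5911571  0.20877662 0.06000604]
orange [ 0.39776299 -0.19603814  0.17777513] [0.41329083 0.05844778 1.60980364]
yellow [ 0.68939325 -0.16741747  0.22108922] [0.71604366 0.05844778 1.60980364]
```

```bash
cat >> h.py <<'E'
def delta(pos,Rt):
    "tool-frame shift (mm) and rotvec to world pose from current (measured) pose"
    o=readout.get_obs();r=rot(o["eef_rot"])
    d=r.inv().apply(np.array(pos)-o["eef_pos"])*1000
    w=(r.inv()*R.from_matrix(Rt)).as_rotvec()
    print("d",d.round(1),"w",w.round(4),"rows",max(np.linalg.norm(d)/62.5,np.degrees(np.linalg.norm(w))/10.7).round(1))
def down(yaw,lean=0):
    "tool z down (leaning outward by lean), tool x along knife x of given yaw"
    Rt=np.array([[np.cos(yaw),np.sin(yaw),0],[np.sin(yaw),-np.cos(yaw),0],[0,0,-1]]).T
    Rt=np.column_stack([[np.cos(yaw),np.sin(yaw),0],[np.sin(yaw),-np.cos(yaw),0],[0,0,-1]])
    return (R.from_matrix(Rt)*R.from_rotvec([0,lean,0])).as_matrix()
E
sed -i '/]\]).T$/d' h.py
python3 - <<'E'
from h import *
delta([.548,-.2015,.33],down(np.radians(-20)))
print(down(0,.785).round(2))
E
```

```text
d [ 478.1 -239.6  -80. ] w [-1.600e-03  2.000e-04  6.079e-01] rows 8.7
[[ 0.71  0.    0.71]
 [ 0.   -1.    0.  ]
 [ 0.71  0.   -0.71]]
```

Request:
play_rows(
  xyz=[
    [20,-10,-50],
    [70,-35,-75],
    [125,-62,-80],
    [180,-90,-80],
    [235,-118,-80],
    [290,-145,-80],
    [345,-172,-80],
    [400,-200,-80],
    [450,-225,-80],
    [478,-240,-80],
  ],
  rot=[
    [0,0,0.05],
    [0,0,0.12],
    [0,0,0.2],
    [0,0,0.28],
    [0,0,0.36],
    [0,0,0.44],
    [0,0,0.5],
    [0,0,0.55],
    [0,0,0.59],
    [0,0,0.608],
  ],
  grip=[0.8,0.65,0.65,0.65,0.65,0.65,0.65,0.65,0.65,0.65],
)

```text
time_s: 1.35
eef_pos: [0.5493, -0.1991, 0.3297]
eef_rot: [-0.0, 0.985, -0.173, -0.0]
wrist_force: [-0.9, -0.2, 0.2]
opening: 0.654
grasp_force: 0.0
```

```bash
python3 - <<'E'
from h import *
o=readout.get_obs();c=vision.camera("wrist")
print(o["eef_pos"],o["q"],np.abs(o["dq"]).max(),o["opening"],c["hand_eye"].round(3))
np.savez("pics/w.npz",**c);cv2.imwrite("pics/w.png",c["color"][:,:,::-1])
P=cloud(c,wristT(c,o)).reshape(-1,3)
near=P[np.hypot(P[:,0]-.548,P[:,1]+.2)<.05]
k=near[(near[:,2]>.2)&(near[:,2]<.235)]
if len(k): 
    z=np.median(k[:,2]);k=k[abs(k[:,2]-z)<.004];print("top z",z,len(k),cv2.minAreaRect((k[:,:2]*1000).astype(np.float32)))
m=P[abs(P[:,2]-.09)<.003]; print("rack",len(m),m.min(0),m.max(0),cv2.minAreaRect((m[:,:2]*1000).astype(np.float32)))
E
```

```text
[ 0.5492845  -0.19909669  0.32967833] [-5.50936043e-01  1.47294769e-01  1.48562470e+00  3.50344469e-04
  1.50959734e+00  1.36745157e+00] 0.5538583983071703 0.6539002480249082 [[-0.    -0.951 -0.309  0.079]
 [ 1.     0.    -0.001  0.001]
 [ 0.001 -0.309  0.951 -0.123]
 [ 0.     0.     0.     1.   ]]
top z 0.21567810364152581 1132 ((546.7615966796875, -202.88804626464844), (21.9345703125, 29.406591415405273), 69.62256622314453)
rack 19834 [ 0.38567864 -0.35473769  0.08700258] [ 0.70260031 -0.04986605  0.09294464] ((545.6213989257812, -203.05804443359375), (303.8912658691406, 217.81814575195312), 43.91645431518555)
```

View pics/w.png

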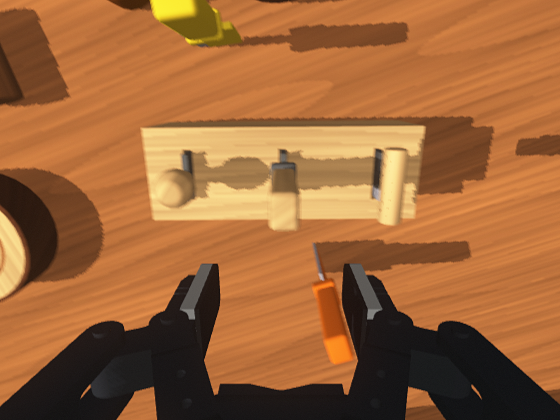

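The wrist view shows the knife handle centred between the rails at about (284,205), parallel to the fingers. The wedge knob at (175,187) and the scraper bar at (395,185) are clear of the finger path.

```bash
python3 - <<'E'
from h import *
o=readout.get_obs();print(o["eef_pos"],abs(o["dq"]).max())
delta([.5475,-.2022,.175],down(np.radians(-20)))
E
```

```text
[ 0.55087197 -0.19704835  0.32954994] 0.1110197370180429
d [ -1.4   6.4 154.5] w [-0.0026  0.0002  0.0024] rows 2.5
```

Request:
play_rows(
  xyz=[
    [0,0,0],
    [0,0,0],
    [0,1,15],
    [0,1,30],
    [0,1,45],
    [0,1,60],
    [0,1,70],
    [0,1,75],
    [0,1,75],
    [0,1,75],
  ],
  rot=[
    [0,0,0],
    [0,0,0],
    [0,0,0],
    [0,0,0],
    [0,0,0],
    [0,0,0],
    [0,0,0],
    [0,0,0],
    [0,0,0],
    [0,0,0],
  ],
  grip=[0.65,0.65,0.65,0.65,0.65,0.65,0.65,0.65,0.65,0.65],
)

```text
time_s: 2.65
eef_pos: [0.5478, -0.2026, 0.2559]
eef_rot: [0.0, 0.985, -0.174, 0.001]
wrist_force: [0.0, 1.1, 0.2]
opening: 0.65
grasp_force: 0.0
```

```bash
python3 - <<'E'
from h import *
o=readout.get_obs();c=vision.camera("wrist")
print(o["eef_pos"],np.abs(o["dq"]).max(),o["wrist_force"])
P=cloud(c,wristT(c,o)).reshape(-1,3)
near=P[np.hypot(P[:,0]-.548,P[:,1]+.2)<.05]
k=near[(near[:,2]>.2)&(near[:,2]<.23)]
if len(k): 
    z=np.median(k[:,2]);k=k[abs(k[:,2]-z)<.004];print("top z",z,len(k),cv2.minAreaRect((k[:,:2]*1000).astype(np.float32)))
delta([.5475,-.2022,.175],down(np.radians(-20)))
E
```

```text
[ 0.54781899 -0.20263464  0.25594162] 0.002800905005589122 [0.03173023 1.14005143 0.24153426]
top z 0.21565217939551 2124 ((546.7925415039062, -202.835693359375), (21.770387649536133, 29.740957260131836), 70.81773376464844)
d [-0.6 -0.3 81. ] w [ 0.0003 -0.0012 -0.0001] rows 1.3
```

Request:
play_rows(
  xyz=[
    [-1,0,20],
    [-1,0,40],
    [-1,0,60],
    [-1,0,72],
    [-1,0,80],
    [-1,0,80],
    [-1,0,80],
    [-1,0,80],
    [-1,0,80],
    [-1,0,80],
  ],
  rot=[
    [0,0,0],
    [0,0,0],
    [0,0,0],
    [0,0,0],
    [0,0,0],
    [0,0,0],
    [0,0,0],
    [0,0,0],
    [0,0,0],
    [0,0,0],
  ],
  grip=[0.65,0.65,0.65,0.65,0.65,0.65,0,0,0,0],
)

```text
time_s: 3.95
eef_pos: [0.547, -0.2024, 0.1761]
eef_rot: [0.0, 0.985, -0.174, 0.001]
wrist_force: [-0.5, 0.0, 3.6]
opening: 0.248
grasp_force: 58.9
```

Request:
play_rows(
  xyz=[
    [0,0,0],
    [0,0,0],
    [0,0,0],
    [0,0,1],
    [0,0,1],
    [0,0,2],
    [0,0,2],
    [0,0,3],
    [0,0,3],
    [0,0,3],
  ],
  rot=[
    [0,0,0],
    [0,0,0],
    [0,0,0],
    [0,0,0],
    [0,0,0],
    [0,0,0],
    [0,0,0],
    [0,0,0],
    [0,0,0],
    [0,0,0],
  ],
  grip=[0,0,0,0,0,0,0,0,0,0],
)

```text
time_s: 5.2
eef_pos: [0.5471, -0.2025, 0.1736]
eef_rot: [0.0, 0.985, -0.174, 0.001]
wrist_force: [-1.4, 0.7, 8.7]
opening: 0.252
grasp_force: 59.8
```

Request:
play_rows(
  xyz=[
    [0,0,0.5],
    [0,0,1],
    [0,0,1.5],
    [0,0,2],
    [0,0,2.5],
    [0,0,3],
    [0,0,3.5],
    [0,0,4],
    [0,0,4],
    [0,0,4],
  ],
  rot=[
    [0,0,0],
    [0,0,0],
    [0,0,0],
    [0,0,0],
    [0,0,0],
    [0,0,0],
    [0,0,0],
    [0,0,0],
    [0,0,0],
    [0,0,0],
  ],
  grip=[0,0,0,0,0,0,0,0,0,0],
)

```text
time_s: 6.45
eef_pos: [0.5471, -0.2024, 0.1696]
eef_rot: [0.0, 0.985, -0.174, 0.001]
wrist_force: [-1.3, 0.3, 9.5]
opening: 0.251
grasp_force: 59.8
```

Request:
play_rows(
  xyz=[
    [0,0,0.3],
    [0,0,0.6],
    [0,0,0.9],
    [0,0,1.2],
    [0,0,1.5],
    [0,0,1.8],
    [0,0,2],
    [0,0,2],
    [0,0,2],
    [0,0,2],
  ],
  rot=[
    [0,0,0],
    [0,0,0],
    [0,0,0],
    [0,0,0],
    [0,0,0],
    [0,0,0],
    [0,0,0],
    [0,0,0],
    [0,0,0],
    [0,0,0],
  ],
  grip=[0,0,0,0,0,0,0,0,0,0],
)

```text
time_s: 7.7
eef_pos: [0.5471, -0.2025, 0.1677]
eef_rot: [0.0, 0.985, -0.174, 0.001]
wrist_force: [-2.0, 0.1, 9.3]
opening: 0.248
grasp_force: 59.8
```

Request:
play_rows(
  xyz=[
    [0,0,0.3],
    [0,0,0.6],
    [0,0,0.9],
    [0,0,1.2],
    [0,0,1.5],
    [0,0,1.8],
    [0,0,2],
    [0,0,2],
    [0,0,2],
    [0,0,2],
  ],
  rot=[
    [0,0,0],
    [0,0,0],
    [0,0,0],
    [0,0,0],
    [0,0,0],
    [0,0,0],
    [0,0,0],
    [0,0,0],
    [0,0,0],
    [0,0,0],
  ],
  grip=[0,0,0,0,0,0,0,0,0,0],
)

```text
time_s: 8.95
eef_pos: [0.5475, -0.2026, 0.1673]
eef_rot: [0.001, 0.985, -0.174, 0.001]
wrist_force: [-3.9, 2.3, 18.0]
opening: 0.248
grasp_force: 61.1
```

```bash
python3 - <<'E'
from h import *
c=vision.camera("scene")
cv2.imwrite("pics/s2.png",cv2.resize(c["color"][130:230,130:250,::-1],None,fx=5,fy=5,interpolation=cv2.INTER_CUBIC))
o=readout.get_obs();print(o["eef_pos"],o["wrist_force"])
E
```

```text
[ 0.54748546 -0.20261005  0.16730307] [-3.00887759  3.03923336 18.70989538]
```

View pics/s2.png

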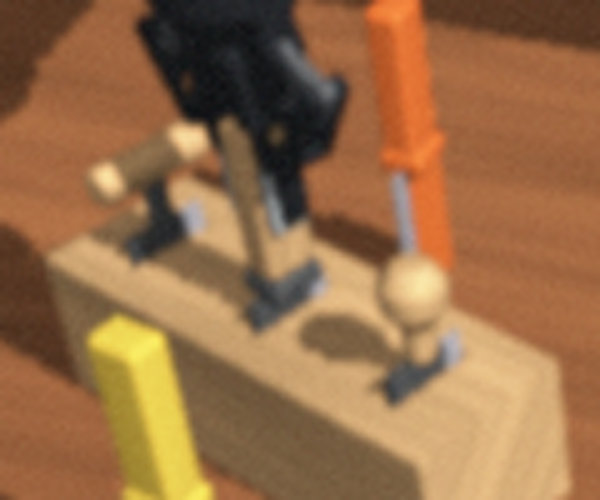

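The crop shows the handle bottom meeting the dark collar at about (285,275), with no bright gap. The force is rising against a stop, so I'll press a little more to be sure.

Request:
play_rows(
  xyz=[
    [0,0,0.5],
    [0,0,1],
    [0,0,1.5],
    [0,0,2],
    [0,0,2],
    [0,0,2],
    [0,0,2],
    [0,0,2],
    [0,0,2],
    [0,0,2],
  ],
  rot=[
    [0,0,0],
    [0,0,0],
    [0,0,0],
    [0,0,0],
    [0,0,0],
    [0,0,0],
    [0,0,0],
    [0,0,0],
    [0,0,0],
    [0,0,0],
  ],
  grip=[0,0,0,0,0,0,0,0,0,0],
)

```text
time_s: 10.25
eef_pos: [0.5484, -0.2031, 0.1672]
eef_rot: [0.001, 0.985, -0.174, 0.003]
wrist_force: [-5.6, 3.5, 26.7]
opening: 0.253
grasp_force: 62.1
```

Request:
play_rows(
  xyz=[
    [0,0,-1],
    [0,0,-2],
    [0,0,-3],
    [0,0,-4],
    [0,0,-5],
    [0,0,-6],
    [0,0,-7],
    [0,0,-8],
    [0,0,-9],
    [0,0,-10],
  ],
  rot=[
    [0,0,0],
    [0,0,0],
    [0,0,0],
    [0,0,0],
    [0,0,0],
    [0,0,0],
    [0,0,0],
    [0,0,0],
    [0,0,0],
    [0,0,0],
  ],
  grip=[0,0,0,0,0,0,0,0,0,0],
)

```text
time_s: 11.5
eef_pos: [0.5463, -0.202, 0.1721]
eef_rot: [-0.0, 0.985, -0.174, -0.0]
wrist_force: [1.3, -0.4, -4.2]
opening: 0.25
grasp_force: 58.7
```

Request:
play_rows(
  xyz=[
    [0,0,-2],
    [0,0,-5],
    [0,0,-9],
    [0,0,-14],
    [0,0,-20],
    [0,0,-27],
    [0,0,-35],
    [0,0,-43],
    [0,0,-51],
    [0,0,-59],
  ],
  rot=[
    [0,0,0],
    [0,0,0],
    [0,0,0],
    [0,0,0],
    [0,0,0],
    [0,0,0],
    [0,0,0],
    [0,0,0],
    [0,0,0],
    [0,0,0],
  ],
  grip=[0,0,0,0,0,0,0,0,0,0],
)

```text
time_s: 12.75
eef_pos: [0.5466, -0.2021, 0.2319]
eef_rot: [0.0, 0.985, -0.174, 0.0]
wrist_force: [-0.6, -0.5, -2.7]
opening: 0.249
grasp_force: 58.8
```

Request:
play_rows(
  xyz=[
    [0,0,-9],
    [0,0,-20],
    [0,0,-32],
    [0,0,-45],
    [0,0,-58],
    [0,0,-71],
    [0,0,-84],
    [0,0,-97],
    [0,0,-108],
    [0,0,-115],
  ],
  rot=[
    [0,0,0],
    [0,0,0],
    [0,0,0],
    [0,0,0],
    [0,0,0],
    [0,0,0],
    [0,0,0],
    [0,0,0],
    [0,0,0],
    [0,0,0],
  ],
  grip=[0,0,0,0,0,0,0,0,0,0],
)

```text
time_s: 14.0
eef_pos: [0.5467, -0.2022, 0.3472]
eef_rot: [0.0, 0.985, -0.174, 0.0]
wrist_force: [-0.2, -0.0, -3.7]
opening: 0.253
grasp_force: 58.8
```

```bash
python3 - <<'E'
from h import *
c=vision.camera("scene")
cv2.imwrite("pics/s3.png",cv2.resize(c["color"][60:220,100:260,::-1],None,fx=3.7,fy=3.7,interpolation=cv2.INTER_CUBIC))
o=readout.get_obs();print(o["eef_pos"],o["wrist_force"],o["torque"],o["q"])
az=np.arctan2(.2083,.5908)
for yaw in (az,):
  h=np.array([np.cos(yaw),np.sin(yaw),0])
  L=.1673-.015; t=np.array([.5908,.2083,.15])-h*L*.7071+np.array([0,0,L*.7071])
  print(np.degrees(yaw),t)
  for p,l in ((t+[0,0,.1],0),(t,.7854)): delta(p,down(yaw,l))
E
```

```text
[ 0.54690525 -0.20234608  0.34796159] [-0.39168389  0.21169665 -2.97178025] [-0.0743388   0.0043816  -0.06256277] [-5.57777743e-01  1.34251791e-01  1.46439855e+00  2.99174349e-06
  1.54113133e+00  1.36223606e+00]
19.421263299972697 [0.48923638 0.17249143 0.25769133]
d [-182.4 -332.5  -10.2] w [ 0.001  -0.0016 -0.6882] rows 6.1
d [-182.6 -332.5   89.8] w [ 0.2709  0.7519 -0.6514] rows 6.2
```

View pics/s3.png

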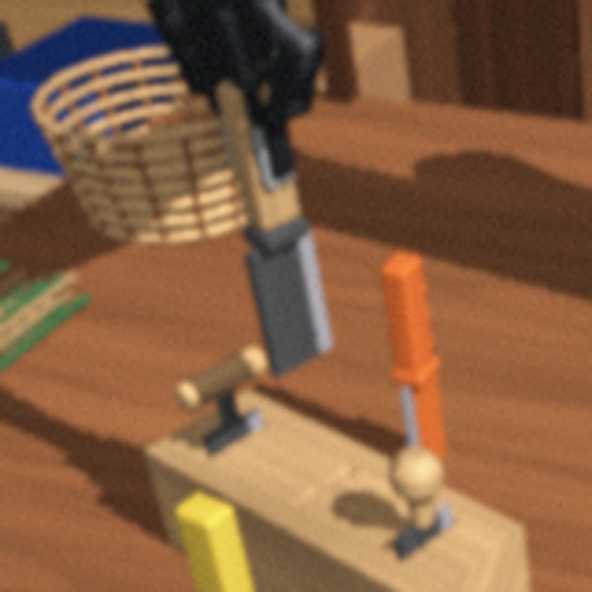

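The knife is out (blade bottom at about (300,370) in the crop), with the handle seated on the collar and the bright edge facing the robot. Next is the carry to the block.

Request:
play_rows(
  xyz=[
    [-6,-10,-10],
    [-20,-36,-15],
    [-40,-73,-15],
    [-62,-113,-15],
    [-86,-156,-15],
    [-110,-200,-15],
    [-134,-244,-15],
    [-156,-284,-15],
    [-174,-316,-15],
    [-182,-332,-15],
  ],
  rot=[
    [0,0,-0.02],
    [0,0,-0.07],
    [0,0,-0.15],
    [0,0,-0.23],
    [0,0,-0.32],
    [0,0,-0.41],
    [0,0,-0.5],
    [0,0,-0.58],
    [0,0,-0.65],
    [0,0,-0.688],
  ],
  grip=[0,0,0,0,0,0,0,0,0,0],
)

```text
time_s: 15.3
eef_pos: [0.488, 0.1743, 0.3615]
eef_rot: [-0.0, 0.985, 0.171, -0.0]
wrist_force: [-0.3, -1.0, -1.7]
opening: 0.25
grasp_force: 59.2
```

Request:
play_rows(
  xyz=[
    [0,0,0],
    [0,0,0],
    [0,0,0],
    [0,0,0],
    [0,0,0],
    [0,0,0],
    [0,0,0],
    [0,0,0],
    [0,0,0],
    [0,0,0],
  ],
  rot=[
    [0,0.05,0],
    [0,0.1,0],
    [0,0.15,0],
    [0,0.2,0],
    [0,0.25,0],
    [0,0.3,0],
    [0,0.35,0],
    [0,0.4,0],
    [0,0.42,0],
    [0,0.42,0],
  ],
  grip=[0,0,0,0,0,0,0,0,0,0],
)

```text
time_s: 16.55
eef_pos: [0.4888, 0.1719, 0.3613]
eef_rot: [-0.035, 0.964, 0.165, 0.205]
wrist_force: [-1.0, -0.5, -3.1]
opening: 0.247
grasp_force: 59.4
```

```bash
python3 - <<'E'
from h import *
o=readout.get_obs();print(o["eef_pos"],o["wrist_force"],o["q"].round(3),rot(o["eef_rot"]).as_matrix().round(3))
delta([.489,.1725,.2577],down(np.radians(19.42),.7854))
E
```

```text
[0.48884758 0.17185235 0.36127277] [-1.03206085 -0.46176038 -3.12830376] [ 0.036 -0.312  1.902  0.133  1.153  1.239] [[ 0.862  0.332  0.384]
 [ 0.303 -0.943  0.135]
 [ 0.407  0.    -0.913]]
d [-41.8  -0.6  94.7] w [ 4.000e-04  3.661e-01 -3.000e-04] rows 2.0
```

Request:
play_rows(
  xyz=[
    [-2,0,4],
    [-6,0,14],
    [-11,0,26],
    [-17,0,38],
    [-23,0,52],
    [-29,0,66],
    [-35,0,78],
    [-39,0,88],
    [-42,-1,94],
    [-42,-1,95],
  ],
  rot=[
    [0,0.04,0],
    [0,0.08,0],
    [0,0.12,0],
    [0,0.17,0],
    [0,0.22,0],
    [0,0.27,0],
    [0,0.31,0],
    [0,0.34,0],
    [0,0.36,0],
    [0,0.366,0],
  ],
  grip=[0,0,0,0,0,0,0,0,0,0],
)

```text
time_s: 17.8
eef_pos: [0.4887, 0.1733, 0.2565]
eef_rot: [-0.065, 0.911, 0.156, 0.376]
wrist_force: [-0.3, 0.1, -1.8]
opening: 0.249
grasp_force: 59.5
```

Request:
play_rows(
  xyz=[
    [0,0,0],
    [0,0,0],
    [0,0,0],
    [0,0,0],
    [0,0,0],
    [0,0,0],
    [0,0,0],
    [0,0,0],
    [0,0,0],
    [0,0,0],
  ],
  rot=[
    [0,0,0],
    [0,0,0],
    [0,0,0],
    [0,0,0],
    [0,0,0],
    [0,0,0],
    [0,0,0],
    [0,0,0],
    [0,0,0],
    [0,0,0],
  ],
  grip=[0,0,0,0,0,0,0,0,0,0],
)

```text
time_s: 19.05
eef_pos: [0.4892, 0.1732, 0.2574]
eef_rot: [-0.065, 0.911, 0.156, 0.377]
wrist_force: [-0.1, -0.2, -2.9]
opening: 0.248
grasp_force: 59.5
```

```bash
python3 - <<'E'
from h import *
o=readout.get_obs();print(o["eef_pos"],o["wrist_force"],o["grasp_force"],abs(o["dq"]).max(),rot(o["eef_rot"]).as_matrix().round(3))
c=vision.camera("scene");cv2.imwrite("pics/s4.png",cv2.resize(c["color"][110:310,240:440,::-1],None,fx=3,fy=3,interpolation=cv2.INTER_CUBIC))
P=cloud(c,c["extrinsics"])[110:310,240:440].reshape(-1,3)
k=P[(P[:,2]>.09)&(np.hypot(P[:,0]-.59,P[:,1]-.208)<.12)]
print(len(k)); i=np.argsort(k[:,2])[:8];print(k[i].round(3))
E
```

```text
[0.48915248 0.17317927 0.25740102] [-0.08471515 -0.2453129  -2.86824358] 59.450544118881226 0.001380176761921245 [[ 0.667  0.332  0.667]
 [ 0.235 -0.943  0.235]
 [ 0.708 -0.    -0.707]]
965
[[0.573 0.202 0.134]
 [0.571 0.202 0.136]
 [0.57  0.201 0.138]
 [0.57  0.201 0.14 ]
 [0.575 0.202 0.148]
 [0.572 0.201 0.148]
 [0.588 0.211 0.148]
 [0.591 0.207 0.15 ]]
```

View pics/s4.png

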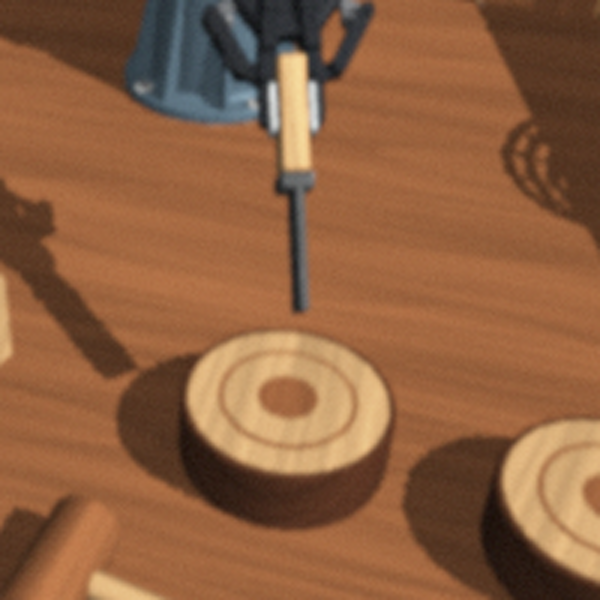

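The crop shows the knife leaning over the near block, spine up and edge underneath. The handle sits on the collar at (296,180) and the blade end is at (300,308). The toe measures about 0.133 m high and the blade end is at about (0.59, 0.21), over the block's centre.

```bash
python3 -c "
from bench import ctrl
print(ctrl.hand_in())"
```

```text
the job is handed in; nothing more can be done
None
```

I pressed the knife's handle home in the rack, drew the knife out, and handed in with it gripped and still over the near chopping block: leaning 45°, edge underneath, lowest corner about 7 cm above the block; no pass/fail result was returned.

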